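# Unlatch the battery pack from its charging cradle

### The job

Take the battery pack out of its charging cradle and set it down gently, standing upright, near the middle of the empty metal tray. Two hooked snap tabs hold it under load: press the pack down gently, only until its tabs give way under your squeeze (its sprung contacts are delicate and the depth is not known), then keep the tabs squeezed and lift it straight out without forcing the catches. Leave the other things where they are.

Things in the scene. Friction and masses are not known exactly. Their poses are not given: they have to be found in the camera images.
- pack: black battery pack, about 0.2 kg; origin at the centre of its underside, z up. Lower body 48 (x) x 60 (y) x 52 mm high, on it a narrower head 40 x 40 mm whose top is at z = 89 mm. On the head's +y and -y sides a grey ribbed thumb plate, the upper end of a sprung snap tab
- pack_grip (a point): point midway between the pack's thumb plates (pack z = 72.5 mm). Plates 28 mm wide, z = 57 to 88 mm; outer faces 59 mm apart at rest, 46.6 mm fully squeezed: each tab slides 6.2 mm straight in (spring 5 N to start, 9 N at the stop). At the plate's foot a thumb ledge (top at z = 57 mm, 7.5 mm out from the plate) moves with the tab; fingertips can press down on it
- left_hook (a point): top of the +y tab's hook (pack y = 35, z = 31 mm): a barb reaching to y = 36.5 mm with a tall upturned lip behind a down-hanging lip of the cradle. So hooked, the tab cannot go in, however squeezed, and the pack cannot rise. How far the pack must be pressed down before the hooks pass below that lip cannot be seen and differs each time: 1.5 to 9 mm. Then squeezed tabs go in at once
- right_hook (a point): top of the -y tab's hook (pack y = -35, z = 31 mm), the mirror image of the other; both must be free and squeezed in for the pack to come out
- cradle: grey charging cradle fixed to the bench, 74 (x) x 102 (y) x 56 mm high; origin at the centre of its underside. Open-topped socket with 1 mm clearance round the pack's lower body. Latched, the pack stands in it, axes parallel to the cradle's, underside 17 mm above the cradle's origin
- catches: the two fixed catches at the top of the cradle's y walls, under which the hooks bear (moving with the cradle, same origin and axes). They are delicate: pulling the hooked pack up with more than about 20 N forces them
- contact_plate: sprung contact plate under the pack in the cradle's floor, 30x36 mm, origin at its top centre, travels straight down. It pushes the pack up with 6 N, rising 0.8 N per mm pressed, and comes to a hard stop about 2.5 mm below the depth where the hooks come free. It is delicate: it bears at most 26 N. Hooks rubbing under a squeeze add up to some 8 N to what the hand feels
- tray: empty plain aluminium tray, fixed to the bench, 120 (x) x 140 (y) mm, 26 mm high, walls and floor 3 mm thick; origin at the centre of its underside
- reel: reel of solder standing on the bench, 57x71x38 mm; bystander, origin under its centre
- hex_keys: red hex key holder lying on the bench, 28x95x23 mm; bystander, origin under its centre
- white_bottle: white dispenser bottle, 62x62x112 mm; bystander, origin under its centre
- tape: roll of black tape lying on the bench, 62x60x19 mm; bystander, origin under its centre
Things that resemble listed ones, but are neither listed nor needed, are in the scene too. What is shaped like the pack but blue is not meant.

How it is judged:
On the way:
1. the pack is lifted upright clear of the cradle (z of pack in the frame of cradle above 0.06 m and angle between pack's own z axis and vertical below 0.35 rad), for 0.1 s.
At the end, for the whole second after the job is handed in: the pack stands upright (within 0.08 rad) and still on the tray's floor (underside within 4 mm of it), its centre within 40 mm of the tray's centre (horizontal distance between pack and tray below 0.04 m and z of pack in the frame of tray below 0.007 m and angle between pack's own z axis and vertical below 0.08 rad and linear speed of pack below 0.02 m/s); the robot touches nothing.
It fails at once if the hooked pack is pulled by force: more than 20 N on the catches (contact force between pack and catches above 20 N).
It fails at once if the pack is pressed with more than 26 N onto the contact plate (contact force between pack and contact_plate above 26 N).
It fails at once if the pack is dropped or pressed hard into the tray: more than 40 N (contact force between pack and tray above 40 N).
It fails at once if a bystander is displaced by more than 30 mm (distance of any of reel, hex_keys, white_bottle, tape from where it was at the start of the episode above 0.03 m).
It also fails if it takes over 54 s, if anything falls off the work surface, if the arm or the gripper's body presses on something with over 40 N, if the wrist force passes 120 N, or if a joint passes its speed limit or range.

### The arm

A 7-joint arm with a two-finger parallel gripper is mounted at the origin on a cart in front of the work surface, level with it; the furniture and walls round the work are solid. World frame = base frame: x ahead of the robot, y to its left, z up, the work surface at z = 0. Lengths are in m, angles in rad, forces in N, time in s.
With the tool pointing down it reaches from about 0.425 to 0.925 m from the base axis. Payload 6.8 kg.
Tool frame: the origin (TCP) lies between the finger pads; the fingertips stand 11 mm ahead of it and the grasp point (between the pads) lies 8 mm behind it; z points along the fingers, y is the line along which they close (so a half turn about z gives the same grasp; the last joint's range is limited). The gripper opens to 85 mm and grips with 20 to 120 N. Pads are 22 mm wide; open, the fingers measure 114 mm over their backs; the gripper's body (76 mm by 85 mm) begins 54 mm behind the grasp point. The pads swing forward as they close: fully open they stand 13 mm farther back than shut.
Start: joints at [1.137, 0.477, 0.022, 1.555, -0.011, 1.109, -0.083], TCP at [0.216, -0.64, 0.242] pointing down, gripper open.
Joint ranges: [-2.96, 2.96], [-0.34, 2.1], [-1.41, 1.46], [0.24, 2.44], [-1.37, 4.51], [0.17, 1.92], [-2.96, 2.96]. Speed limits (rad/s): [2.39, 2.39, 3.14, 3.14, 3.14, 3.14, 3.14].

### API

Orientations are given as a rotation vector (axis times angle).
In Python, from bench import r gives the robot as it stands.
- The arm moves only by the tool send_rows, never from a script. Its argument "deltas" is a list of rows, each an object of numbers: "dx", "dy", "dz": the shift along the world's x, y, z in mm; "rx", "ry", "rz": the turn, a rotation vector about the world's x, y, z in degrees. A call has 1 to 5 rows; each row is the pose to reach, as a shift and turn from the pose commanded when the call began; what a row does not reach only later rows make up. A row lasts 1/12 s, in which the tool goes at most 41.7 mm and 7.16 degrees, less where a joint would pass 70% of its speed; a pose out of reach is approached as far as the arm can. A call with a gripper value outside its range is refused whole. "jaw" is the finger opening in mm, from 0 to 85.4, set as the call begins (left out, the last holds). The fingers move at their own pace and stop on an object; "newtons" is the grip in N (left out, the last holds). Time passes only in rows, so rows that repeat a pose let the fingers close. It gives the time, the measured TCP pose, the force, the opening and the grip force at its end, in the units of the state.
- r.get_obs(): the state, without advancing time (a new reading comes with each control period).
- r.grab_frame(name): name is "scene" or "top" or "wrist"; returns a dict with "frame" (384x512x3 uint8, blue, green, red), "z_map" (384x512 float32, m along the optical axis (not along the pixel's ray), 0 where there is no reading), "vertical_fov" (degrees; the focal length in pixels is half the picture's height over the tangent of half this angle, whatever the lens; pixels are square), "cx", "cy" (the principal point, pixels), "distortion" ([k1, k2, p1, p2, k3] as OpenCV has them; the pictures are not rectified), "xyz" and "orientation" of the camera in the world. Camera axes: x right, y down, z forward; pixel columns grow to the right and rows downward; lengths in m; the calibration is good to about 2 mm. A picture is of the moment at which its call begins.
- r.hand_in(): hands the job in; it is judged then, once.
The state is a dict: "clock": time; "joints": joint angles; "qvel": joint speeds; "tau": joint torques, N m; "tcp_pos": TCP position; "orientation": TCP orientation; "contact_force": force on the tool from outside, world axes, zero at the start; "moment": the same for the moment, N m; "grip_width": finger opening in m; "gripper_force": force on a finger pad.
Only numpy, scipy, OpenCV 4.12 (cv2) and the standard library are available. Lean on these libraries where they do the work, as an engineer would, in place of code of your own. Each camera call takes 0.05 s, during which the arm holds its last target. There are 200 camera calls.

## Working session

There is one attempt and no reset: what is moved stays moved. The work goes in short steps, Python scripts to look and compute and a tool call to move; the robot and the scene stay as the last step left them, time stands still between calls to the robot, and variables do not carry over. Pictures are saved under pics/ and viewed, at most 10 in all, crops included, and the job is handed in when it is done.

Besides the shell and the picture viewer there is one more tool, called after "Call:" in YAML: its name, and indented under it one key for each argument. send_rows: Moves the arm, as the interface text tells. Its arguments: {"type":"object","properties":{"deltas":{"type":"array","items":{"type":"object","properties":{"dx":{"type":"number"},"dy":{"type":"number"},"dz":{"type":"number"},"rx":{"type":"number"},"ry":{"type":"number"},"rz":{"type":"number"}}}},"jaw":{"type":"number"},"newtons":{"type":"number"}},"required":["deltas"]}

```bash
mkdir -p pics; cat > h.py <<'E'
import numpy as np, cv2, pickle
from scipy.spatial.transform import Rotation as R
def grab(r,n,tag):
    d=r.grab_frame(n); pickle.dump(d,open(f'{tag}.pkl','wb')); cv2.imwrite(f'pics/{tag}.png',d['frame']); return d
def load(t): return pickle.load(open(f'{t}.pkl','rb'))
def K(d):
    f=d['frame'].shape[0]/2/np.tan(np.radians(d['vertical_fov'])/2)
    return np.array([[f,0,d['cx']],[0,f,d['cy']],[0,0,1]])
def rot(d): 
    o=np.array(d['orientation']); return R.from_rotvec(o).as_matrix() if o.size==3 else o.reshape(3,3)
def rays(d,uv):
    p=cv2.undistortPoints(np.array(uv,float).reshape(-1,1,2),K(d),np.array(d['distortion'],float)).reshape(-1,2)
    return np.c_[p,np.ones(len(p))]
def world(d,uv):   # by depth
    uv=np.array(uv); z=d['z_map'][uv[:,1].astype(int),uv[:,0].astype(int)]
    return (rays(d,uv)*z[:,None])@rot(d).T+np.array(d['xyz'])
def cloud(d):
    h,w=d['z_map'].shape; u,v=np.meshgrid(np.arange(w),np.arange(h)); uv=np.c_[u.ravel(),v.ravel()]
    P=world(d,uv).reshape(h,w,3); P[d['z_map']==0]=np.nan; return P
def onplane(d,uv,z):
    D=rays(d,uv)@rot(d).T; c=np.array(d['xyz']); return c+D*((z-c[2])/D[:,2:])
E
python3 - <<'E'
from bench import r
from h import *
o=r.get_obs(); print({k:np.round(v,3) for k,v in o.items()})
a=grab(r,'scene','s0');b=grab(r,'top','t0')
for d in (a,b): print(d['vertical_fov'],d['xyz'],d['orientation'],d['cx'],d['cy'],d['distortion'])
cv2.imwrite('pics/st0.png',np.vstack([cv2.resize(b['frame'],(800,600))]))
E
```

```text
{'clock': np.float64(0.0), 'joints': array([ 1.137,  0.478,  0.022,  1.556, -0.012,  1.109, -0.083]), 'qvel': array([-0.001, -0.001,  0.001,  0.001,  0.   , -0.001, -0.   ]), 'tau': array([-1.0000e-03, -5.9645e+01,  1.6070e+00, -2.8119e+01,  1.3000e-02,
        9.0000e-03, -0.0000e+00]), 'tcp_pos': array([ 0.216, -0.639,  0.241]), 'orientation': array([-3.098e+00, -5.090e-01,  1.000e-03]), 'contact_force': array([ 0.64 , -0.381,  0.238]), 'moment': array([0.067, 0.015, 0.029]), 'gripper_force': np.float64(0.0), 'grip_width': np.float64(0.086)}
52.83916040832827 [-0.2045543   0.42850369  0.77448869] [-1.26737027  2.154499   -1.04412379] 256.0430589006749 190.0541652311099 [0.0026447 0.        0.        0.        0.       ]
45.11520687094052 [ 0.45782605 -0.01108581  1.45553587] [-2.15649049  2.21586904 -0.08309976] 255.40017221535663 194.0482188242352 [-0.00562839  0.          0.          0.          0.        ]
```

View pics/st0.png

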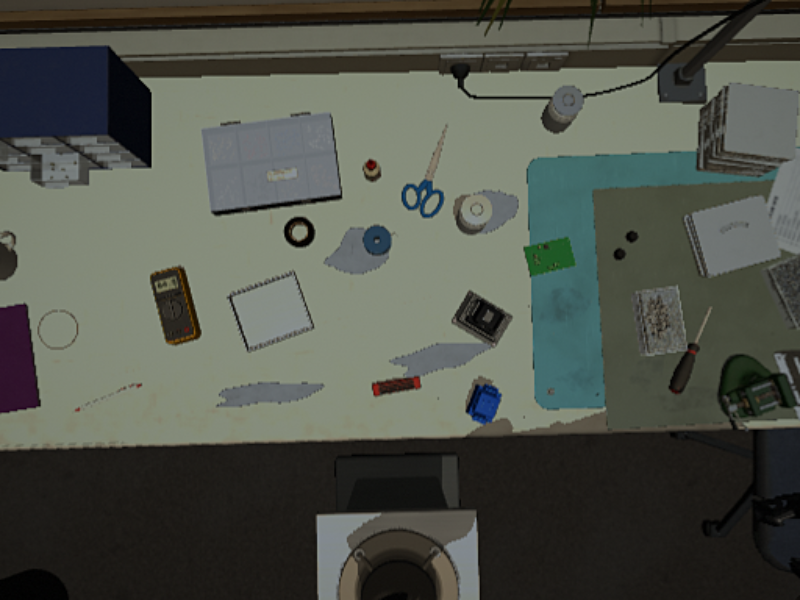

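View pics/s0.png

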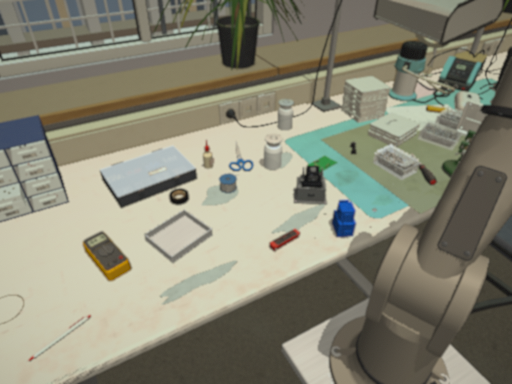

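The top view (800x600) shows the cradle with the black pack at (483,318), tray at (271,311), blue decoy at (485,403), hex keys at (397,385), bottle at (475,212) and tape at (299,232). The scene view shows the same layout, with the pack at (312,180) and the tray at (179,235). Next I'll measure from depth in both views.

```bash
python3 - <<'E'
from h import *
b=load('t0');a=load('s0')
s=1/1.5625
for n,uv in dict(pack=(487,316),tray=(271,311),blue=(485,403),hexk=(397,385),bottle=(475,212),tape=(290,232),reel=(377,240),bench=(350,400)).items():
    print(n,np.round(world(b,[(uv[0]*s,uv[1]*s)]),3))
for d,t in((b,'top'),(a,'scene')):
    P=cloud(d).reshape(-1,3)
    c0=world(b,[(487*s,316*s)])[0]; t0=world(b,[(271*s,311*s)])[0]
    def sel(c,rad,lo,hi): 
        m=(np.hypot(*(P[:,:2]-c[:2]).T)<rad)&(P[:,2]>lo)&(P[:,2]<hi); return P[m]
    for n,q in dict(cradle=sel(c0,.085,.045,.062),packtop=sel(c0,.05,.097,.115),plate=sel(c0,.05,.07,.097),tray=sel(t0,.12,.018,.035),trayfloor=sel(t0,.05,-.01,.01)).items():
        if len(q)<4: print(t,n,len(q));continue
        r=cv2.minAreaRect((q[:,:2]*1000).astype(np.float32)); print(t,n,len(q),np.round(r[0],1),np.round(r[1],1),round(r[2],1),'z',np.round(np.median(q[:,2])*1000,1), 'mean',np.round(q.mean(0)*1000,1))
crops=[cv2.resize(b['frame'][175:232,280:337],(400,400),interpolation=cv2.INTER_CUBIC),cv2.resize(a['frame'][155:215,282:342],(400,400),interpolation=cv2.INTER_CUBIC)]
cv2.imwrite('pics/c0.png',np.hstack(crops))
E
```

```text
pack [[ 0.527 -0.182  0.104]]
tray [[0.554 0.24  0.003]]
blue [[ 0.364 -0.174  0.091]]
hexk [[ 0.4   -0.009  0.02 ]]
bottle [[ 0.725 -0.166  0.105]]
tape [[0.711 0.197 0.018]]
reel [[0.693 0.023 0.003]]
bench [[0.372 0.085 0.002]]
top cradle 174 [ 525.9 -182.4] [85.9 58.4] 57.0 z 56.2 mean [ 523.8 -177.8   55.8]
top packtop 212 [ 525.7 -181.9] [59.2 39.9] 56.2 z 107.1 mean [ 525.7 -181.8  107.3]
top plate 112 [ 524.8 -181.8] [73.  44.1] 56.2 z 74.9 mean [ 522.9 -177.6   76.8]
top tray 213 [551.6 239.8] [120.6 140.6] 18.5 z 26.7 mean [551.9 244.   26.5]
top trayfloor 755 [554.3 240.3] [99.3 94.9] 87.9 z 4.6 mean [554.3 240.7   4.5]
scene cradle 210 [ 523.3 -183.7] [88.2 59.4] 54.4 z 55.0 mean [ 510.5 -172.9   54.1]
scene packtop 160 [ 526. -185.] [59.6 45.6] 58.7 z 105.3 mean [ 522.  -182.1  104.5]
scene plate 176 [ 520.6 -181.9] [73.1 40.4] 55.4 z 80.0 mean [ 515.3 -177.    81.2]
scene tray 406 [551.4 237.1] [123.4 143.6] 18.8 z 23.9 mean [549.5 238.1  23.2]
scene trayfloor 710 [557.8 241.9] [91.  99.7] 21.5 z 3.1 mean [554.8 241.8   3.1]
```

View pics/c0.png

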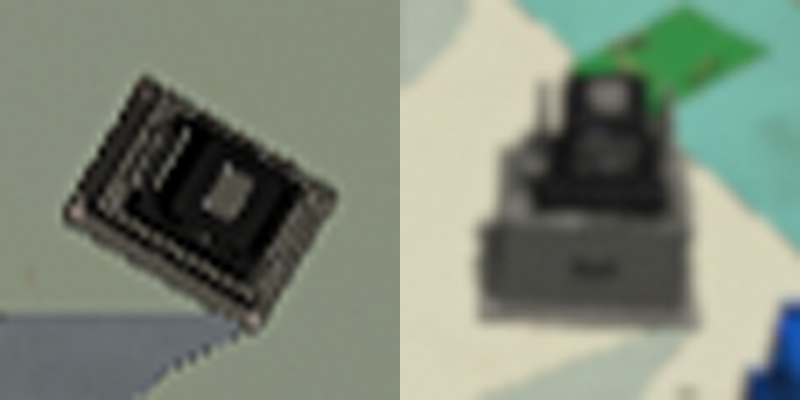

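The crop shows the pack head's long (y) axis running up-left, at about 56.3° from world x. That is consistent between both views, with the pack at (526,-182) mm. Now I'll move above it.

Call:
send_rows:
  deltas:
    - {"dx": 20, "dy": 30, "rz": -3.5}
    - {"dx": 41, "dy": 61, "rz": -7}
    - {"dx": 62, "dy": 92, "rz": -10.5}
    - {"dx": 83, "dy": 122, "rz": -14}
    - {"dx": 104, "dy": 153, "rz": -17.5}
  jaw: 85
  newtons: 20

```text
$.deltas[0]: bad value
```

Call:
send_rows:
  deltas:
    - {"dx": 20, "dy": 30, "rz": -3.5}
    - {"dx": 41, "dy": 61, "rz": -7}
    - {"dx": 62, "dy": 92, "rz": -10.5}
    - {"dx": 83, "dy": 122, "rz": -14}
    - {"dx": 104, "dy": 153, "rz": -17.5}

```text
$.deltas[0]: bad value
```

Call:
send_rows:
  deltas:
    - {"dx": 20, "dy": 30, "rz": -3.5}
    - {"dx": 41, "dy": 61, "rz": -7}
    - {"dx": 62, "dy": 92, "rz": -10.5}
    - {"dx": 83, "dy": 122, "rz": -14}
    - {"dx": 102, "dy": 151, "rz": -17.4}

```text
$.deltas[0]: bad value
```

Call:
send_rows:
  deltas:
    - {}
    - {}
    - {}

```text
$.deltas[0]: bad value
```

```bash
python3 - <<'E'
from bench import r
from h import *
o=r.get_obs(); print(o['clock'],o['tcp_pos'],o['orientation'],o['contact_force'],o['joints'])
T=R.from_rotvec(o['orientation']).as_matrix(); print('yang',np.degrees(np.arctan2(T[1,1],T[0,1])),T[:,2])
d=grab(r,'wrist','w0'); print(d['xyz'],d['orientation'],d['vertical_fov'],d['distortion'])
P=cloud(d).reshape(-1,3)
for lo,hi in((.098,.115),(.045,.062)):
    q=P[(P[:,2]>lo)&(P[:,2]<hi)&(np.hypot(P[:,0]-.526,P[:,1]+.182)<.08)]
    if len(q)>4:
        m=cv2.minAreaRect((q[:,:2]*1000).astype(np.float32));print(len(q),m,np.median(q[:,2]))
E
```

```text
0.1 [ 0.21585913 -0.63901838  0.24141935] [-3.09841943e+00 -5.09333655e-01  5.90943496e-04] [ 0.30579071 -0.48691539  0.63459515] [ 1.13692249  0.47772741  0.02234176  1.55634514 -0.01150512  1.109281
 -0.08303674]
yang -71.32984870794358 [-6.29131230e-04  1.50672592e-03 -9.99998667e-01]
[ 0.29486411 -0.61269354  0.37338903] [ 2.32652068 -1.66927986 -0.27751402] 61.19560726791662 [-0.01534643  0.          0.          0.          0.        ]
```

View pics/w0.png

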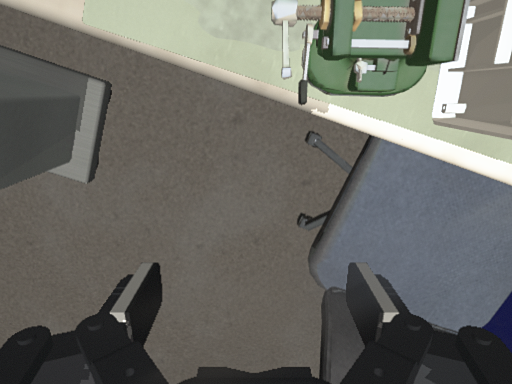

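The wrist view is still at the start: the rows were refused because all six fields seem to be required. A green vise is at the top of the picture, around (380,40), so I'll check its position and height before moving.

```bash
python3 - <<'E'
from h import *
P=np.vstack([cloud(load(t)).reshape(-1,3) for t in('t0','s0','w0')])
s=np.array([.216,-.639]);e=np.array([.526,-.182]);u=(e-s)/np.linalg.norm(e-s)
d=P[:,:2]-s;t=d@u;n=np.abs(d@np.array([-u[1],u[0]]))
for a in np.arange(-.1,.7,.1):
    q=P[(t>a)&(t<a+.1)&(n<.1)&(P[:,2]>-.05)&(P[:,2]<.3)]
    print(round(a,1),len(q), q[q[:,2].argmax()] if len(q) else '')
E
```

```text
-0.1 7859 [ 0.24058006 -0.69830365  0.29999926]
0.0 13162 [ 0.20785028 -0.59070904  0.29999853]
0.1 10442 [ 0.35279292 -0.60912754  0.14473408]
0.2 6250 [ 0.31806492 -0.44294303  0.01573242]
0.3 3397 [ 0.47618474 -0.4226428   0.01537021]
0.4 2956 [ 0.46667154 -0.31660726  0.01291126]
0.5 3555 [ 0.51595683 -0.16620401  0.11507516]
0.6 3266 [ 0.57744479 -0.15815122  0.01226164]
```

Call:
send_rows:
  deltas:
    - {"dx": 0, "dy": 0, "dz": 10, "rx": 0, "ry": 0, "rz": 0}
  jaw: 85
  newtons: 20

```text
clock: 0.23
tcp_pos: [0.2156, -0.6381, 0.25]
orientation: [-3.095, -0.509, 0.002]
contact_force: [-0.2, 0.5, -0.2]
grip_width: 0.0848
gripper_force: 0.0
```

Path is clear (vise 145 mm, fingertips at about 230 mm).

Call:
send_rows:
  deltas:
    - {"dx": 20, "dy": 30, "dz": 0, "rx": 0, "ry": 0, "rz": -3.5}
    - {"dx": 41, "dy": 61, "dz": 0, "rx": 0, "ry": 0, "rz": -7}
    - {"dx": 62, "dy": 92, "dz": 0, "rx": 0, "ry": 0, "rz": -10.5}
    - {"dx": 83, "dy": 122, "dz": 0, "rx": 0, "ry": 0, "rz": -14}
    - {"dx": 104, "dy": 153, "dz": 0, "rx": 0, "ry": 0, "rz": -17.5}

```text
clock: 0.65
tcp_pos: [0.3208, -0.4852, 0.2531]
orientation: [3.141, 0.027, 0.001]
contact_force: [-0.1, 0.6, -0.1]
grip_width: 0.0854
gripper_force: 0.0
```

Call:
send_rows:
  deltas:
    - {"dx": 20, "dy": 30, "dz": 0, "rx": 0, "ry": 0, "rz": -3.5}
    - {"dx": 41, "dy": 61, "dz": 0, "rx": 0, "ry": 0, "rz": -7}
    - {"dx": 62, "dy": 92, "dz": 0, "rx": 0, "ry": 0, "rz": -10.5}
    - {"dx": 83, "dy": 122, "dz": 0, "rx": 0, "ry": 0, "rz": -14}
    - {"dx": 104, "dy": 153, "dz": 0, "rx": 0, "ry": 0, "rz": -17.5}

```text
clock: 1.07
tcp_pos: [0.4249, -0.3322, 0.2533]
orientation: [3.108, -0.451, 0.001]
contact_force: [-0.2, -0.3, -0.2]
grip_width: 0.0853
gripper_force: 0.0
```

Call:
send_rows:
  deltas:
    - {"dx": 20, "dy": 30, "dz": -5, "rx": 0, "ry": 0, "rz": -3.5}
    - {"dx": 41, "dy": 61, "dz": -10, "rx": 0, "ry": 0, "rz": -7}
    - {"dx": 62, "dy": 92, "dz": -20, "rx": 0, "ry": 0, "rz": -10.5}
    - {"dx": 83, "dy": 122, "dz": -30, "rx": 0, "ry": 0, "rz": -14}
    - {"dx": 102, "dy": 151, "dz": -30, "rx": 0, "ry": 0, "rz": -17.3}

```text
clock: 1.48
tcp_pos: [0.5263, -0.1804, 0.2213]
orientation: [-3.006, 0.913, 0.003]
contact_force: [0.3, -0.2, -0.0]
grip_width: 0.085
gripper_force: 0.0
```

Call:
send_rows:
  deltas:
    - {"dx": 0, "dy": 0, "dz": 0, "rx": 0, "ry": 0, "rz": 0}
    - {"dx": 0, "dy": 0, "dz": 0, "rx": 0, "ry": 0, "rz": 0}
    - {"dx": 0, "dy": 0, "dz": 0, "rx": 0, "ry": 0, "rz": 0}

```text
clock: 1.73
tcp_pos: [0.526, -0.183, 0.2228]
orientation: [3.007, -0.908, 0.001]
contact_force: [-0.5, -0.6, 0.6]
grip_width: 0.0852
gripper_force: 0.0
```

```bash
cat > look.py <<'E'
import sys
from bench import r
from h import *
o=r.get_obs(); print(o['clock'],o['tcp_pos'],o['contact_force'],o['joints'])
T=R.from_rotvec(o['orientation']).as_matrix(); print('yang',np.degrees(np.arctan2(T[1,1],T[0,1])),T[:,2])
d=grab(r,'wrist',sys.argv[1]); print(d['xyz'],d['orientation'])
P=cloud(d).reshape(-1,3)
for lo,hi in((.098,.115),(.045,.062)):
    q=P[(P[:,2]>lo)&(P[:,2]<hi)&(np.hypot(P[:,0]-.526,P[:,1]+.182)<.07)]
    if len(q)>4:
        m=cv2.minAreaRect((q[:,:2]*1000).astype(np.float32));print(len(q),np.round(m[0],1),np.round(m[1],1),m[2],np.median(q[:,2]))
E
python3 look.py w1
```

```text
1.7333 [ 0.52601885 -0.18304113  0.22280996] [-0.5110179  -0.63351042  0.55492583] [ 0.28071665  0.30634196 -0.0711892   1.85854318  0.02669524  0.97725022
 -1.95935276]
yang -123.60182062133863 [ 2.00123280e-04 -7.35136677e-04 -9.99999710e-01]
[ 0.59540815 -0.22884541  0.35480574] [ 1.39690106 -2.60558777 -0.42943802]
2720 [ 527.2 -182.6] [59.1 41.2] 57.9063720703125 0.10632012098741968
1490 [ 527.  -182.6] [86.  58.2] 57.21815872192383 0.056162325085846926
```

View pics/w1.png

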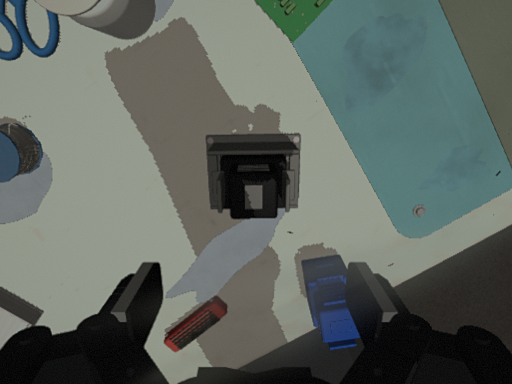

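The wrist picture shows the pack head centred near (253,185) and the cradle's rear edge running from (207,135) to (300,135), nearly parallel to the jaw line. Both pads are visible, symmetric about column 256. I'll get the yaw from the straight edges.

```bash
python3 - <<'E'
from h import *
d=load('w1');P=cloud(d).reshape(-1,3)
c=np.array([.527,-.1826]);best=[]
def fit(q):
    # yaw minimising robust extents
    res=[]
    for a in np.arange(53,61,.1):
        t=np.radians(a);y=q[:,:2]@[np.cos(t),np.sin(t)];x=q[:,:2]@[-np.sin(t),np.cos(t)]
        p=lambda v:np.percentile(v,[1,99])
        res.append((np.ptp(p(x))*np.ptp(p(y)),a,p(y).mean(),p(x).mean(),np.ptp(p(y)),np.ptp(p(x))))
    m=min(res);t=np.radians(m[1]);print(len(q),m,np.array([np.cos(t),np.sin(t)])*m[2]+np.array([-np.sin(t),np.cos(t)])*m[3])
r_=np.hypot(*(P[:,:2]-c).T)
fit(P[(r_<.06)&(P[:,2]>.098)&(P[:,2]<.115)])
fit(P[(r_<.075)&(P[:,2]>.05)&(P[:,2]<.06)])
e=onplane(d,[(207,135),(300,135)],.056);print(e,np.degrees(np.arctan2(*(e[0]-e[1])[[1,0]])))
cv2.imwrite('pics/c1.png',cv2.resize(d['frame'][115:235,190:320],(780,720))[:600])
E
```

```text
2720 (np.float64(0.0022298106080048752), np.float64(57.00000000000006), np.float64(0.13371907826058257), np.float64(-0.5422560621885104), np.float64(0.05777286804715287), np.float64(0.03859615565882857)) [ 0.52760283 -0.18318756]
1368 (np.float64(0.004880579180105948), np.float64(57.40000000000006), np.float64(0.13014532375441812), np.float64(-0.5426553337449678), np.float64(0.08519607669684101), np.float64(0.05728643112842913)) [ 0.52727978 -0.1827256 ]
[[ 0.58590119 -0.17146105  0.056     ]
 [ 0.53897455 -0.24207345  0.056     ]] 56.39332001330851
```

View pics/c1.png

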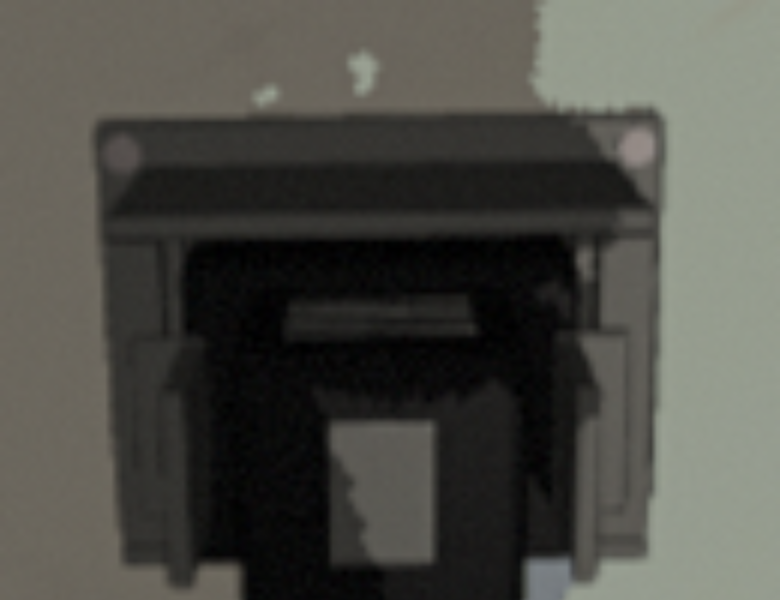

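Call:
send_rows:
  deltas:
    - {"dx": 1, "dy": 0.5, "dz": -25, "rx": 0, "ry": 0, "rz": 0.6}
    - {"dx": 1, "dy": 0.5, "dz": -55, "rx": 0, "ry": 0, "rz": 0.6}
    - {"dx": 1, "dy": 0.5, "dz": -85, "rx": 0, "ry": 0, "rz": 0.6}
    - {"dx": 1, "dy": 0.5, "dz": -110, "rx": 0, "ry": 0, "rz": 0.6}
    - {"dx": 1, "dy": 0.5, "dz": -123, "rx": 0, "ry": 0, "rz": 0.6}

```text
clock: 2.2
tcp_pos: [0.5245, -0.1836, 0.0967]
orientation: [3.01, -0.897, -0.006]
contact_force: [-0.4, 0.6, 0.1]
grip_width: 0.0851
gripper_force: 0.0
```

Call:
send_rows:
  deltas:
    - {"dx": 0, "dy": 0, "dz": 0, "rx": 0, "ry": 0, "rz": 0}
    - {"dx": 0, "dy": 0, "dz": 0, "rx": 0, "ry": 0, "rz": 0}
    - {"dx": 0, "dy": 0, "dz": 0, "rx": 0, "ry": 0, "rz": 0}
    - {"dx": 0, "dy": 0, "dz": 0, "rx": 0, "ry": 0, "rz": 0}
    - {"dx": 0, "dy": 0, "dz": 0, "rx": 0, "ry": 0, "rz": 0}
  jaw: 64

```text
clock: 2.62
tcp_pos: [0.5278, -0.1825, 0.1007]
orientation: [3.012, -0.894, 0.004]
contact_force: [-0.2, 0.2, -0.5]
grip_width: 0.0638
gripper_force: 0.0
```

```bash
python3 look.py w2
```

```text
2.6167 [ 0.52784607 -0.18249059  0.10069322] [-0.16091825  0.20557994 -0.50652301] [ 0.27738747  0.46506182 -0.07124533  1.95292614  0.04856804  0.7227538
 -1.97041716]
yang -123.05667440719836 [ 2.35666033e-03 -7.03843936e-04 -9.99996975e-01]
[ 0.59738799 -0.22769483  0.23288466] [ 1.40994859 -2.59965939 -0.42674825]
9881 [ 528.  -182.5] [91.7 41.2] 58.725067138671875 0.10613828673243608
3611 [ 527.3 -183.2] [86.5 57.9] 57.28724670410156 0.05593155216961812
```

View pics/w2.png

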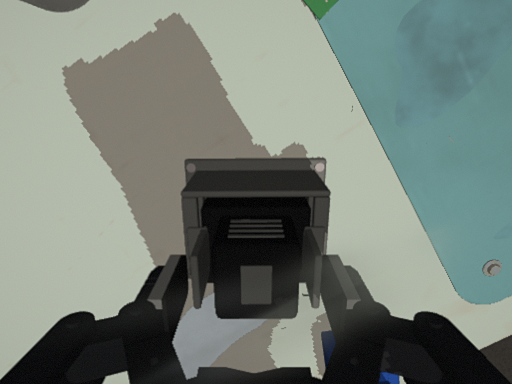

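The wrist view shows the fingers straddling the thumb plates symmetrically, with plates at columns 200/313 and pads at 183/330, centred near 257. Next I descend to feel the ledges.

Call:
send_rows:
  deltas:
    - {"dx": 0, "dy": 0, "dz": -3, "rx": 0, "ry": 0, "rz": 0}
    - {"dx": 0, "dy": 0, "dz": -6, "rx": 0, "ry": 0, "rz": 0}
    - {"dx": 0, "dy": 0, "dz": -9, "rx": 0, "ry": 0, "rz": 0}
    - {"dx": 0, "dy": 0, "dz": -9, "rx": 0, "ry": 0, "rz": 0}

```text
clock: 3.0
tcp_pos: [0.5266, -0.1818, 0.0895]
orientation: [3.012, -0.893, -0.002]
contact_force: [1.0, -0.1, -1.1]
grip_width: 0.0638
gripper_force: 0.0
```

Call:
send_rows:
  deltas:
    - {"dx": 0, "dy": 0, "dz": -1, "rx": 0, "ry": 0, "rz": 0}
    - {"dx": 0, "dy": 0, "dz": -2, "rx": 0, "ry": 0, "rz": 0}
    - {"dx": 0, "dy": 0, "dz": -3, "rx": 0, "ry": 0, "rz": 0}
    - {"dx": 0, "dy": 0, "dz": -3, "rx": 0, "ry": 0, "rz": 0}

```text
clock: 3.33
tcp_pos: [0.527, -0.182, 0.0871]
orientation: [3.012, -0.893, -0.0]
contact_force: [0.3, -0.1, -1.1]
grip_width: 0.0639
gripper_force: 0.0
```

Call:
send_rows:
  deltas:
    - {"dx": 0, "dy": 0, "dz": -0.5, "rx": 0, "ry": 0, "rz": 0}
    - {"dx": 0, "dy": 0, "dz": -1, "rx": 0, "ry": 0, "rz": 0}
    - {"dx": 0, "dy": 0, "dz": -1, "rx": 0, "ry": 0, "rz": 0}

```text
clock: 3.58
tcp_pos: [0.5271, -0.182, 0.0863]
orientation: [3.012, -0.893, 0.0]
contact_force: [0.1, 0.0, -0.2]
grip_width: 0.0639
gripper_force: 0.0
```

Call:
send_rows:
  deltas:
    - {"dx": 0, "dy": 0, "dz": -0.5, "rx": 0, "ry": 0, "rz": 0}
    - {"dx": 0, "dy": 0, "dz": -1, "rx": 0, "ry": 0, "rz": 0}
    - {"dx": 0, "dy": 0, "dz": -1, "rx": 0, "ry": 0, "rz": 0}

```text
clock: 3.83
tcp_pos: [0.527, -0.182, 0.0852]
orientation: [3.012, -0.893, -0.0]
contact_force: [0.1, -0.3, -0.6]
grip_width: 0.064
gripper_force: 0.0
```

Call:
send_rows:
  deltas:
    - {"dx": 0, "dy": 0, "dz": -0.5, "rx": 0, "ry": 0, "rz": 0}
    - {"dx": 0, "dy": 0, "dz": -1, "rx": 0, "ry": 0, "rz": 0}
    - {"dx": 0, "dy": 0, "dz": -1, "rx": 0, "ry": 0, "rz": 0}

```text
clock: 4.08
tcp_pos: [0.527, -0.182, 0.0842]
orientation: [3.012, -0.893, -0.0]
contact_force: [0.2, -0.3, 0.1]
grip_width: 0.0638
gripper_force: 0.0
```

Call:
send_rows:
  deltas:
    - {"dx": 0, "dy": 0, "dz": -0.5, "rx": 0, "ry": 0, "rz": 0}
    - {"dx": 0, "dy": 0, "dz": -1, "rx": 0, "ry": 0, "rz": 0}
    - {"dx": 0, "dy": 0, "dz": -1, "rx": 0, "ry": 0, "rz": 0}

```text
clock: 4.33
tcp_pos: [0.527, -0.182, 0.0832]
orientation: [3.012, -0.893, -0.0]
contact_force: [0.7, -0.1, 0.5]
grip_width: 0.0641
gripper_force: 0.0
```

Call:
send_rows:
  deltas:
    - {"dx": 0, "dy": 0, "dz": -0.5, "rx": 0, "ry": 0, "rz": 0}
    - {"dx": 0, "dy": 0, "dz": -1, "rx": 0, "ry": 0, "rz": 0}
    - {"dx": 0, "dy": 0, "dz": -1, "rx": 0, "ry": 0, "rz": 0}

```text
clock: 4.58
tcp_pos: [0.527, -0.182, 0.0822]
orientation: [3.012, -0.893, -0.0]
contact_force: [-0.4, 0.5, -0.8]
grip_width: 0.0638
gripper_force: 0.0
```

Call:
send_rows:
  deltas:
    - {"dx": 0, "dy": 0, "dz": -0.5, "rx": 0, "ry": 0, "rz": 0}
    - {"dx": 0, "dy": 0, "dz": -1, "rx": 0, "ry": 0, "rz": 0}
    - {"dx": 0, "dy": 0, "dz": -1, "rx": 0, "ry": 0, "rz": 0}

```text
clock: 4.83
tcp_pos: [0.527, -0.182, 0.0812]
orientation: [3.012, -0.893, -0.0]
contact_force: [0.1, -0.1, 0.1]
grip_width: 0.064
gripper_force: 0.0
```

Call:
send_rows:
  deltas:
    - {"dx": 0, "dy": 0, "dz": -0.5, "rx": 0, "ry": 0, "rz": 0}
    - {"dx": 0, "dy": 0, "dz": -1, "rx": 0, "ry": 0, "rz": 0}
    - {"dx": 0, "dy": 0, "dz": -1, "rx": 0, "ry": 0, "rz": 0}

```text
clock: 5.08
tcp_pos: [0.527, -0.182, 0.0802]
orientation: [-3.012, 0.893, 0.0]
contact_force: [0.0, -0.3, 0.3]
grip_width: 0.0639
gripper_force: 0.0
```

Call:
send_rows:
  deltas:
    - {"dx": 0, "dy": 0, "dz": -0.5, "rx": 0, "ry": 0, "rz": 0}
    - {"dx": 0, "dy": 0, "dz": -1, "rx": 0, "ry": 0, "rz": 0}
    - {"dx": 0, "dy": 0, "dz": -1, "rx": 0, "ry": 0, "rz": 0}

```text
clock: 5.33
tcp_pos: [0.527, -0.182, 0.0792]
orientation: [3.012, -0.893, -0.0]
contact_force: [-0.8, 0.6, 0.3]
grip_width: 0.0641
gripper_force: 0.0
```

Call:
send_rows:
  deltas:
    - {"dx": 0, "dy": 0, "dz": -0.5, "rx": 0, "ry": 0, "rz": 0}
    - {"dx": 0, "dy": 0, "dz": -1, "rx": 0, "ry": 0, "rz": 0}
    - {"dx": 0, "dy": 0, "dz": -1, "rx": 0, "ry": 0, "rz": 0}

```text
clock: 5.58
tcp_pos: [0.5272, -0.1821, 0.0786]
orientation: [3.012, -0.893, 0.0]
contact_force: [-1.5, 0.3, 5.4]
grip_width: 0.0637
gripper_force: 2.5
```

Ledge contact came at TCP z of about 0.079. I'll back off slightly and squeeze.

Call:
send_rows:
  deltas:
    - {"dx": 0, "dy": 0, "dz": 1.5, "rx": 0, "ry": 0, "rz": 0}
    - {"dx": 0, "dy": 0, "dz": 1.5, "rx": 0, "ry": 0, "rz": 0}
    - {"dx": 0, "dy": 0, "dz": 1.5, "rx": 0, "ry": 0, "rz": 0}
    - {"dx": 0, "dy": 0, "dz": 1.5, "rx": 0, "ry": 0, "rz": 0}
  jaw: 42
  newtons: 20

```text
clock: 5.92
tcp_pos: [0.5267, -0.1827, 0.0801]
orientation: [3.011, -0.894, -0.0]
contact_force: [-2.7, -1.1, 6.7]
grip_width: 0.0566
gripper_force: 25.4
```

Call:
send_rows:
  deltas:
    - {"dx": 0, "dy": 0, "dz": 0, "rx": 0, "ry": 0, "rz": 0}
    - {"dx": 0, "dy": 0, "dz": 0, "rx": 0, "ry": 0, "rz": 0}

```text
clock: 6.08
tcp_pos: [0.5268, -0.1827, 0.0801]
orientation: [3.011, -0.894, -0.0]
contact_force: [-2.5, -2.2, 5.1]
grip_width: 0.0563
gripper_force: 25.4
```

Call:
send_rows:
  deltas:
    - {"dx": 0, "dy": 0, "dz": -0.5, "rx": 0, "ry": 0, "rz": 0}
    - {"dx": 0, "dy": 0, "dz": -0.5, "rx": 0, "ry": 0, "rz": 0}

```text
clock: 6.25
tcp_pos: [0.5268, -0.1827, 0.08]
orientation: [3.011, -0.894, -0.0]
contact_force: [-4.0, -1.4, 10.9]
grip_width: 0.0559
gripper_force: 25.7
```

Call:
send_rows:
  deltas:
    - {"dx": 0, "dy": 0, "dz": -0.5, "rx": 0, "ry": 0, "rz": 0}
    - {"dx": 0, "dy": 0, "dz": -0.5, "rx": 0, "ry": 0, "rz": 0}

```text
clock: 6.42
tcp_pos: [0.5269, -0.1829, 0.0798]
orientation: [3.011, -0.894, 0.0]
contact_force: [-4.7, -1.3, 12.5]
grip_width: 0.0566
gripper_force: 25.4
```

Call:
send_rows:
  deltas:
    - {"dx": -0.4, "dy": -0.3, "dz": -0.5, "rx": 0, "ry": 0, "rz": 0}
    - {"dx": -0.4, "dy": -0.3, "dz": -0.5, "rx": 0, "ry": 0, "rz": 0}

```text
clock: 6.58
tcp_pos: [0.5269, -0.1829, 0.0795]
orientation: [3.011, -0.894, 0.001]
contact_force: [-4.0, -0.8, 13.7]
grip_width: 0.056
gripper_force: 25.0
```

Call:
send_rows:
  deltas:
    - {"dx": 0, "dy": 0, "dz": -0.5, "rx": 0, "ry": 0, "rz": 0}
    - {"dx": 0, "dy": 0, "dz": -0.5, "rx": 0, "ry": 0, "rz": 0}

```text
clock: 6.75
tcp_pos: [0.5269, -0.1829, 0.0791]
orientation: [3.011, -0.894, 0.001]
contact_force: [-4.9, -1.4, 14.6]
grip_width: 0.0561
gripper_force: 25.1
```

Call:
send_rows:
  deltas:
    - {"dx": -0.3, "dy": 0, "dz": -0.5, "rx": 0, "ry": 0, "rz": 0}
    - {"dx": -0.3, "dy": 0, "dz": -0.5, "rx": 0, "ry": 0, "rz": 0}

```text
clock: 6.92
tcp_pos: [0.5269, -0.1829, 0.0787]
orientation: [3.011, -0.894, 0.002]
contact_force: [-4.4, -1.1, 15.1]
grip_width: 0.0559
gripper_force: 24.2
```

Call:
send_rows:
  deltas:
    - {"dx": 0, "dy": 0, "dz": -0.5, "rx": 0, "ry": 0, "rz": 0}
    - {"dx": 0, "dy": 0, "dz": -0.5, "rx": 0, "ry": 0, "rz": 0}

```text
clock: 7.08
tcp_pos: [0.5269, -0.1829, 0.0782]
orientation: [3.011, -0.894, 0.002]
contact_force: [-3.7, -0.5, 13.6]
grip_width: 0.0561
gripper_force: 23.0
```

Call:
send_rows:
  deltas:
    - {"dx": 0, "dy": 0, "dz": -0.5, "rx": 0, "ry": 0, "rz": 0}
    - {"dx": 0, "dy": 0, "dz": -0.5, "rx": 0, "ry": 0, "rz": 0}

```text
clock: 7.25
tcp_pos: [0.5268, -0.1829, 0.0776]
orientation: [3.011, -0.894, 0.002]
contact_force: [-3.2, -0.2, 14.0]
grip_width: 0.0561
gripper_force: 21.5
```

Call:
send_rows:
  deltas:
    - {"dx": 0, "dy": 0, "dz": -0.5, "rx": 0, "ry": 0, "rz": 0}
    - {"dx": 0, "dy": 0, "dz": -0.5, "rx": 0, "ry": 0, "rz": 0}

```text
clock: 7.42
tcp_pos: [0.5268, -0.183, 0.077]
orientation: [3.011, -0.894, 0.002]
contact_force: [-1.9, 1.3, 9.9]
grip_width: 0.0476
gripper_force: 11.1
```

The tabs gave way. I'll hold to let them finish moving in.

Call:
send_rows:
  deltas:
    - {"dx": 0, "dy": 0, "dz": 0, "rx": 0, "ry": 0, "rz": 0}
    - {"dx": 0, "dy": 0, "dz": 0, "rx": 0, "ry": 0, "rz": 0}
    - {"dx": 0, "dy": 0, "dz": 0, "rx": 0, "ry": 0, "rz": 0}

```text
clock: 7.67
tcp_pos: [0.5269, -0.1828, 0.0768]
orientation: [3.011, -0.894, 0.002]
contact_force: [-1.6, -0.0, 9.5]
grip_width: 0.0439
gripper_force: 24.6
```

Call:
send_rows:
  deltas:
    - {"dx": 0, "dy": 0, "dz": 1, "rx": 0, "ry": 0, "rz": 0}
    - {"dx": 0, "dy": 0, "dz": 2, "rx": 0, "ry": 0, "rz": 0}
    - {"dx": 0, "dy": 0, "dz": 2, "rx": 0, "ry": 0, "rz": 0}
  newtons: 26

```text
clock: 7.92
tcp_pos: [0.5269, -0.1828, 0.0788]
orientation: [3.011, -0.894, 0.002]
contact_force: [-2.4, -0.6, 9.7]
grip_width: 0.0432
gripper_force: 27.0
```

Call:
send_rows:
  deltas:
    - {"dx": 0, "dy": 0, "dz": 1, "rx": 0, "ry": 0, "rz": 0}
    - {"dx": 0, "dy": 0, "dz": 2, "rx": 0, "ry": 0, "rz": 0}
    - {"dx": 0, "dy": 0, "dz": 2, "rx": 0, "ry": 0, "rz": 0}

```text
clock: 8.17
tcp_pos: [0.5268, -0.1828, 0.0806]
orientation: [3.011, -0.894, 0.002]
contact_force: [-2.7, 0.2, 7.3]
grip_width: 0.0434
gripper_force: 26.9
```

Call:
send_rows:
  deltas:
    - {"dx": 0, "dy": 0, "dz": 1, "rx": 0, "ry": 0, "rz": 0}
    - {"dx": 0, "dy": 0, "dz": 2, "rx": 0, "ry": 0, "rz": 0}
    - {"dx": 0, "dy": 0, "dz": 3, "rx": 0, "ry": 0, "rz": 0}

```text
clock: 8.42
tcp_pos: [0.5268, -0.1828, 0.0834]
orientation: [3.012, -0.894, 0.002]
contact_force: [-0.1, -1.9, 4.4]
grip_width: 0.0431
gripper_force: 27.2
```

Call:
send_rows:
  deltas:
    - {"dx": 0, "dy": 0, "dz": 1, "rx": 0, "ry": 0, "rz": 0}
    - {"dx": 0, "dy": 0, "dz": 2, "rx": 0, "ry": 0, "rz": 0}
    - {"dx": 0, "dy": 0, "dz": 3, "rx": 0, "ry": 0, "rz": 0}

```text
clock: 8.67
tcp_pos: [0.5267, -0.1827, 0.0861]
orientation: [3.012, -0.893, 0.002]
contact_force: [-0.1, -2.2, 1.8]
grip_width: 0.0434
gripper_force: 28.0
```

Call:
send_rows:
  deltas:
    - {"dx": 0, "dy": 0, "dz": 2, "rx": 0, "ry": 0, "rz": 0}
    - {"dx": 0, "dy": 0, "dz": 4, "rx": 0, "ry": 0, "rz": 0}
    - {"dx": 0, "dy": 0, "dz": 6, "rx": 0, "ry": 0, "rz": 0}

```text
clock: 8.92
tcp_pos: [0.5261, -0.1818, 0.0914]
orientation: [-3.012, 0.892, 0.001]
contact_force: [1.7, -0.7, -1.9]
grip_width: 0.0432
gripper_force: 28.1
```

Call:
send_rows:
  deltas:
    - {"dx": 0, "dy": 0, "dz": 3, "rx": 0, "ry": 0, "rz": 0}
    - {"dx": 0, "dy": 0, "dz": 6, "rx": 0, "ry": 0, "rz": 0}
    - {"dx": 0, "dy": 0, "dz": 9, "rx": 0, "ry": 0, "rz": 0}

```text
clock: 9.17
tcp_pos: [0.5261, -0.1821, 0.1009]
orientation: [-3.012, 0.893, 0.001]
contact_force: [0.5, 0.3, -1.1]
grip_width: 0.0429
gripper_force: 28.3
```

Call:
send_rows:
  deltas:
    - {"dx": 0, "dy": 0, "dz": 5, "rx": 0, "ry": 0, "rz": 0}
    - {"dx": 0, "dy": 0, "dz": 10, "rx": 0, "ry": 0, "rz": 0}
    - {"dx": 0, "dy": 0, "dz": 15, "rx": 0, "ry": 0, "rz": 0}
    - {"dx": 0, "dy": 0, "dz": 20, "rx": 0, "ry": 0, "rz": 0}

```text
clock: 9.5
tcp_pos: [0.5262, -0.1822, 0.1214]
orientation: [-3.012, 0.893, 0.0]
contact_force: [0.2, -0.6, -1.8]
grip_width: 0.0426
gripper_force: 28.5
```

Call:
send_rows:
  deltas:
    - {"dx": 0, "dy": 0, "dz": 8, "rx": 0, "ry": 0, "rz": 0}
    - {"dx": 0, "dy": 0, "dz": 18, "rx": 0, "ry": 0, "rz": 0}
    - {"dx": 0, "dy": 0, "dz": 28, "rx": 0, "ry": 0, "rz": 0}
    - {"dx": 0, "dy": 0, "dz": 36, "rx": 0, "ry": 0, "rz": 0}
    - {"dx": 0, "dy": 0, "dz": 40, "rx": 0, "ry": 0, "rz": 0}

```text
clock: 9.92
tcp_pos: [0.5271, -0.1825, 0.1626]
orientation: [-3.012, 0.893, -0.004]
contact_force: [-0.2, -0.2, -2.2]
grip_width: 0.043
gripper_force: 28.5
```

Call:
send_rows:
  deltas:
    - {"dx": 0, "dy": 8, "dz": 0, "rx": 0, "ry": 0, "rz": 0}
    - {"dx": 2, "dy": 25, "dz": 0, "rx": 0, "ry": 0, "rz": 0}
    - {"dx": 3, "dy": 50, "dz": 0, "rx": 0, "ry": 0, "rz": 0}
    - {"dx": 5, "dy": 75, "dz": 0, "rx": 0, "ry": 0, "rz": 0}
    - {"dx": 6, "dy": 100, "dz": 0, "rx": 0, "ry": 0, "rz": 0}

```text
clock: 10.33
tcp_pos: [0.532, -0.0806, 0.1604]
orientation: [-3.012, 0.894, 0.001]
contact_force: [0.2, 0.5, -2.1]
grip_width: 0.0427
gripper_force: 28.5
```

Call:
send_rows:
  deltas:
    - {"dx": 2, "dy": 27, "dz": 0, "rx": 0, "ry": 0, "rz": 0}
    - {"dx": 4, "dy": 54, "dz": 0, "rx": 0, "ry": 0, "rz": 0}
    - {"dx": 6, "dy": 81, "dz": 0, "rx": 0, "ry": 0, "rz": 0}
    - {"dx": 8, "dy": 108, "dz": 0, "rx": 0, "ry": 0, "rz": 0}
    - {"dx": 10, "dy": 135, "dz": 0, "rx": 0, "ry": 0, "rz": 0}

```text
clock: 10.75
tcp_pos: [0.5416, 0.0547, 0.1604]
orientation: [3.012, -0.892, -0.001]
contact_force: [1.3, -0.1, -1.9]
grip_width: 0.043
gripper_force: 28.5
```

Call:
send_rows:
  deltas:
    - {"dx": 2, "dy": 27, "dz": 0, "rx": 0, "ry": 0, "rz": 0}
    - {"dx": 4, "dy": 54, "dz": 0, "rx": 0, "ry": 0, "rz": 0}
    - {"dx": 6, "dy": 81, "dz": 0, "rx": 0, "ry": 0, "rz": 0}
    - {"dx": 8, "dy": 108, "dz": 0, "rx": 0, "ry": 0, "rz": 0}
    - {"dx": 10, "dy": 132, "dz": 0, "rx": 0, "ry": 0, "rz": 0}

```text
clock: 11.17
tcp_pos: [0.5514, 0.1872, 0.1604]
orientation: [3.013, -0.891, -0.002]
contact_force: [0.8, 0.0, -1.6]
grip_width: 0.043
gripper_force: 28.5
```

Call:
send_rows:
  deltas:
    - {"dx": 0, "dy": 25, "dz": 0, "rx": 0, "ry": 0, "rz": 0}
    - {"dx": 0, "dy": 43, "dz": 0, "rx": 0, "ry": 0, "rz": 0}
    - {"dx": 0, "dy": 55, "dz": 0, "rx": 0, "ry": 0, "rz": 0}
    - {"dx": 0, "dy": 55, "dz": 0, "rx": 0, "ry": 0, "rz": 0}
    - {"dx": 0, "dy": 55, "dz": 0, "rx": 0, "ry": 0, "rz": 0}

```text
clock: 11.58
tcp_pos: [0.5519, 0.2396, 0.1604]
orientation: [3.011, -0.891, -0.001]
contact_force: [-0.2, -0.7, -2.0]
grip_width: 0.043
gripper_force: 28.5
```

```bash
python3 - <<'E'
from bench import r
from h import *
o=r.get_obs(); print(o['clock'],o['tcp_pos'],o['contact_force'],o['grip_width'])
a=grab(r,'scene','s1');b=grab(r,'top','t1')
cv2.imwrite('pics/v1.png',np.hstack([cv2.resize(a['frame'][120:300,110:290],(400,400)),cv2.resize(b['frame'][130:270,100:240],(400,400))]))
E
```

```text
11.5833 [0.55187738 0.23957575 0.16037121] [-0.21316008 -0.69153508 -2.03623294] 0.04302883946505117
```

View pics/v1.png

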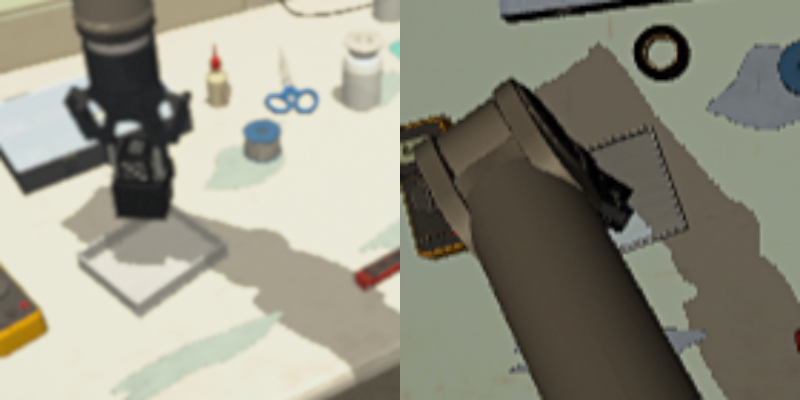

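The scene crop shows the pack held upright over the tray, its bottom at crop pixel (140,212). The top crop shows the arm over the tray's middle, with the tray itself mostly hidden. Lower it, then feel for the floor.

Call:
send_rows:
  deltas:
    - {"dx": 0, "dy": 0, "dz": -15, "rx": 0, "ry": 0, "rz": 0}
    - {"dx": 0, "dy": 0, "dz": -35, "rx": 0, "ry": 0, "rz": 0}
    - {"dx": 0, "dy": 0, "dz": -55, "rx": 0, "ry": 0, "rz": 0}
    - {"dx": 0, "dy": 0, "dz": -70, "rx": 0, "ry": 0, "rz": 0}
    - {"dx": 0, "dy": 0, "dz": -78, "rx": 0, "ry": 0, "rz": 0}

```text
clock: 12.1
tcp_pos: [0.5517, 0.237, 0.0809]
orientation: [3.008, -0.896, -0.003]
contact_force: [-0.4, -0.5, -2.1]
grip_width: 0.0425
gripper_force: 28.5
```

Call:
send_rows:
  deltas:
    - {"dx": 0, "dy": 0, "dz": -2, "rx": 0, "ry": 0, "rz": 0}
    - {"dx": 0, "dy": 0, "dz": -4, "rx": 0, "ry": 0, "rz": 0}
    - {"dx": 0, "dy": 0, "dz": -6, "rx": 0, "ry": 0, "rz": 0}
    - {"dx": 0, "dy": 0, "dz": -7, "rx": 0, "ry": 0, "rz": 0}
    - {"dx": 0, "dy": 0, "dz": -8, "rx": 0, "ry": 0, "rz": 0}

```text
clock: 12.52
tcp_pos: [0.5529, 0.2399, 0.0756]
orientation: [-3.011, 0.893, -0.002]
contact_force: [-0.7, 0.0, -2.0]
grip_width: 0.043
gripper_force: 28.5
```

Call:
send_rows:
  deltas:
    - {"dx": 0, "dy": 0, "dz": -0.5, "rx": 0, "ry": 0, "rz": 0}
    - {"dx": 0, "dy": 0, "dz": -1, "rx": 0, "ry": 0, "rz": 0}
    - {"dx": 0, "dy": 0, "dz": -1, "rx": 0, "ry": 0, "rz": 0}

```text
clock: 12.77
tcp_pos: [0.5524, 0.2398, 0.074]
orientation: [-3.012, 0.893, -0.0]
contact_force: [-0.4, -0.4, -1.9]
grip_width: 0.0428
gripper_force: 28.5
```

Call:
send_rows:
  deltas:
    - {"dx": 0, "dy": 0, "dz": -0.5, "rx": 0, "ry": 0, "rz": 0}
    - {"dx": 0, "dy": 0, "dz": -1, "rx": 0, "ry": 0, "rz": 0}
    - {"dx": 0, "dy": 0, "dz": -1, "rx": 0, "ry": 0, "rz": 0}

```text
clock: 13.02
tcp_pos: [0.5523, 0.2397, 0.0727]
orientation: [3.012, -0.893, -0.0]
contact_force: [0.4, -0.5, -1.4]
grip_width: 0.0429
gripper_force: 28.5
```

Call:
send_rows:
  deltas:
    - {"dx": 0, "dy": 0, "dz": -0.7, "rx": 0, "ry": 0, "rz": 0}
    - {"dx": 0, "dy": 0, "dz": -1.4, "rx": 0, "ry": 0, "rz": 0}
    - {"dx": 0, "dy": 0, "dz": -2, "rx": 0, "ry": 0, "rz": 0}
    - {"dx": 0, "dy": 0, "dz": -2, "rx": 0, "ry": 0, "rz": 0}

```text
clock: 13.35
tcp_pos: [0.5523, 0.2396, 0.0706]
orientation: [3.012, -0.893, -0.0]
contact_force: [-0.7, 0.5, -2.5]
grip_width: 0.0428
gripper_force: 28.5
```

Call:
send_rows:
  deltas:
    - {"dx": 0, "dy": 0, "dz": -0.5, "rx": 0, "ry": 0, "rz": 0}
    - {"dx": 0, "dy": 0, "dz": -1, "rx": 0, "ry": 0, "rz": 0}
    - {"dx": 0, "dy": 0, "dz": -1, "rx": 0, "ry": 0, "rz": 0}

```text
clock: 13.6
tcp_pos: [0.5524, 0.2397, 0.0701]
orientation: [3.012, -0.893, 0.0]
contact_force: [-2.5, -0.5, 1.9]
grip_width: 0.0426
gripper_force: 29.5
```

Call:
send_rows:
  deltas:
    - {"dx": 0, "dy": 0, "dz": -0.5, "rx": 0, "ry": 0, "rz": 0}
    - {"dx": 0, "dy": 0, "dz": -1, "rx": 0, "ry": 0, "rz": 0}
    - {"dx": 0, "dy": 0, "dz": -1, "rx": 0, "ry": 0, "rz": 0}

```text
clock: 13.85
tcp_pos: [0.5524, 0.2398, 0.07]
orientation: [3.012, -0.893, 0.0]
contact_force: [-3.9, -1.6, 10.8]
grip_width: 0.0426
gripper_force: 32.2
```

The pack is on the floor. I'll back off the pressure, then open.

Call:
send_rows:
  deltas:
    - {"dx": 0, "dy": 0, "dz": 1.2, "rx": 0, "ry": 0, "rz": 0}
    - {"dx": 0, "dy": 0, "dz": 1.2, "rx": 0, "ry": 0, "rz": 0}

```text
clock: 14.02
tcp_pos: [0.5526, 0.2398, 0.0702]
orientation: [-3.011, 0.893, -0.001]
contact_force: [0.8, -1.5, -2.8]
grip_width: 0.0427
gripper_force: 28.5
```

Call:
send_rows:
  deltas:
    - {"dx": 0, "dy": 0, "dz": 0, "rx": 0, "ry": 0, "rz": 0}
    - {"dx": 0, "dy": 0, "dz": 0, "rx": 0, "ry": 0, "rz": 0}
    - {"dx": 0, "dy": 0, "dz": 0, "rx": 0, "ry": 0, "rz": 0}
    - {"dx": 0, "dy": 0, "dz": 0, "rx": 0, "ry": 0, "rz": 0}
    - {"dx": 0, "dy": 0, "dz": 0, "rx": 0, "ry": 0, "rz": 0}
  jaw: 82

```text
clock: 14.43
tcp_pos: [0.5525, 0.2398, 0.07]
orientation: [-3.012, 0.893, -0.0]
contact_force: [-0.7, -0.7, 0.5]
grip_width: 0.0817
gripper_force: 0.0
```

Call:
send_rows:
  deltas:
    - {"dx": 0, "dy": 0, "dz": 5, "rx": 0, "ry": 0, "rz": 0}
    - {"dx": 0, "dy": 0, "dz": 15, "rx": 0, "ry": 0, "rz": 0}
    - {"dx": 0, "dy": 0, "dz": 30, "rx": 0, "ry": 0, "rz": 0}
    - {"dx": 0, "dy": 0, "dz": 55, "rx": 0, "ry": 0, "rz": 0}
    - {"dx": 0, "dy": 0, "dz": 80, "rx": 0, "ry": 0, "rz": 0}

```text
clock: 14.85
tcp_pos: [0.552, 0.2396, 0.1513]
orientation: [3.012, -0.893, -0.001]
contact_force: [1.2, -0.4, 0.4]
grip_width: 0.0819
gripper_force: 0.0
```

Call:
send_rows:
  deltas:
    - {"dx": 0, "dy": 0, "dz": 20, "rx": 0, "ry": 0, "rz": 0}
    - {"dx": 0, "dy": 0, "dz": 40, "rx": 0, "ry": 0, "rz": 0}
    - {"dx": 0, "dy": 0, "dz": 40, "rx": 0, "ry": 0, "rz": 0}
    - {"dx": 0, "dy": 0, "dz": 40, "rx": 0, "ry": 0, "rz": 0}

```text
clock: 15.18
tcp_pos: [0.5532, 0.2401, 0.1922]
orientation: [-3.009, 0.893, -0.004]
contact_force: [-0.0, 0.4, 0.0]
grip_width: 0.0817
gripper_force: 0.0
```

```bash
python3 - <<'E'
from bench import r
from h import *
o=r.get_obs(); print(o['clock'],o['tcp_pos'],o['contact_force'],o['grip_width'])
a=grab(r,'scene','s2');w=grab(r,'wrist','w3')
P=cloud(w).reshape(-1,3);q=P[(np.hypot(P[:,0]-.552,P[:,1]-.24)<.06)&(P[:,2]>.06)&(P[:,2]<.12)]
t=q[q[:,2]>.085];print(len(t),cv2.minAreaRect((t[:,:2]*1000).astype(np.float32)),np.median(t[:,2]))
cv2.imwrite('pics/v2.png',np.hstack([cv2.resize(a['frame'][150:290,110:250],(350,350)),cv2.resize(w['frame'],(450,350))]))
E
```

```text
15.1833 [0.55321223 0.24014305 0.19217496] [-0.03185083  0.41535244  0.04456575] 0.08165922874954387
3023 ((552.87890625, 239.60012817382812), (59.06599807739258, 39.764896392822266), 57.139129638671875) 0.09223734084631258
```

View pics/v2.png

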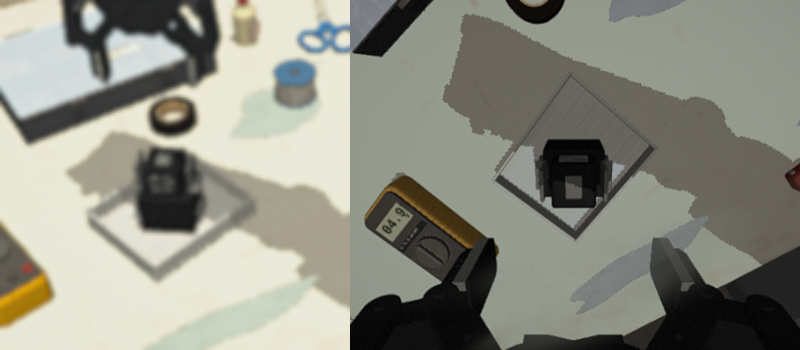

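The picture shows the pack standing upright mid-tray at (575,172). Its head top is at 92 mm (3 + 89), and the gripper is clear.

```bash
python3 -c "
from bench import r
print(r.hand_in())"
```

```text
the job is handed in; nothing more can be done
None
```

The battery pack came out of its cradle without forcing the catches, now stands upright within a few mm of the middle of the metal tray with the gripper clear of it, and the job is handed in; no verdict came back.

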